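# Lower the router guard and reset the interlock with both buttons

### The job

The bench router has tripped because its bit guard was left flipped up. First push the hinged guard on the fence all the way down over the bit; then, with the two fingertips, press the two equal reset buttons on the control box down together (never one alone), keep both fully down for two seconds, let go and move clear. Only touch, press and push: do not pick up or shove the control box, do not press the mushroom emergency stop, and leave everything else on the bench where it is.

Things in the scene. Friction and masses are not known exactly. Their poses are not given: they have to be found in the camera images.
- guard (a joint): angle of the clear bit guard about its hinge on top of the router fence, rad: 0 = fully down (plate level, reaching out over the bit, on its stop), about 1.57 = plate upright, 2.0 = leaning back as far as it goes. Stiff hinge: the guard stays at any angle it is left at; about 1 N at its free edge moves it. It starts up, at 1.3 to 1.9
- router_fence: fixed router fence, faced with pale laminate, 380 mm long (y) and 85 mm high, on a plywood foot; origin at bench height on the axis of the router bit (tip 40 mm high), -x out of that face, towards the robot. It reaches from 4 mm to 167 mm behind the origin. An aluminium plate 235 x 300 x 4 mm lies round the bit
- guard_hinge (a point): midpoint of the guard's hinge line, on the fence straight above the bit, 93 mm above the bench; does not move. Axes as the fence's: y along the hinge line, -x out over the bit, z up. Behind the hinge nothing of the fence is higher than 9 mm above the hinge line
- guard_edge (a point): middle of the guard's free edge; moves with the guard. The guard is a flat clear plastic plate 130 mm wide along the hinge, 85 mm from hinge line to free edge, 5 mm thick, with a dark steel hinge leaf, black side and free edges (8 mm thick), and a 28 mm clear lip that hangs from the free edge when the guard is down
- control_box: grey steel control box of the router with a bare aluminium top, loose on the bench on rubber feet, 130 (x) x 260 (y) x 70 mm high, 1.1 to 2.1 kg; origin at the centre of its underside, z up. On its top along its y axis: the two reset buttons (at y = -48 and -102 mm), a small speed dial 28 mm in diameter, 16 mm high (y = +24 mm), the mushroom emergency stop (y = +88 mm)
- reset_a (a joint): how far reset button a is pressed in, m: 0 = out, 0.006 = fully down. Spring return, 1.5 N to start it and 5 N fully down
- reset_b (a joint): the same for reset button b
- reset_a_top (a point): centre of the top of reset button a, a round black cap 24 mm in diameter standing 14 mm proud of the box's top, in a steel collar 4 mm high and 31 mm in diameter (top of the cap 84 mm above the bench when out). It is the one of the pair nearer the dial. The two reset buttons are alike and 54 mm apart from centre to centre, inside a thin printed rectangle
- reset_b_top (a point): centre of the top of reset button b, the one near the end of the box, 54 mm from a; same shape and height
- estop (a joint): how far the emergency stop is pressed in, m: 0 = out, 0.004 = down; it takes 6 N to start it. Leave it out
- estop_top (a point): centre of the top of the mushroom emergency stop, head 40 mm in diameter, top 34 mm above the box's top
- push_pad: bystander: grey push pad with a bar handle, 75 x 110 x 66 mm, on the router's plate in front of the fence, to the +y side of the guard; origin at the centre of its underside
- offcut: bystander: wooden offcut 55 x 120 x 22 mm on the plate to the -y side of the guard; origin at the centre of its underside
- tape: bystander: tape measure standing on edge, 66 x 38 x 62 mm, in front of the control box; origin at the centre of its underside
- pencil: bystander: flat red carpenter's pencil, 14 x 184 x 8 mm, in front of the control box; origin under the middle of its red shaft (165 mm)
- glue: bystander: yellow glue bottle, 72 mm in diameter, 190 mm high, behind the control box; origin at the centre of its underside
- filler: bystander: tub of wood filler with a white lid, 96 mm in diameter, 85 mm high, behind the control box; origin at the centre of its underside

How it is judged (in metres and radians):
On the way, in this order (a step that is already met when the one before it is completed fails the run):
1. the guard is fully down over the bit (value of joint guard below 0.07 rad and value of joint each of reset_a, reset_b below 0.001 m), for 0.2 s.
2. with the guard down, both reset buttons are held down together by the fingers for two seconds (value of joint guard below 0.07 rad and value of joint each of reset_a, reset_b above 0.004 m and contact force between the fingers and reset_a above 0.5 N and contact force between the fingers and reset_b above 0.5 N), for 1.9 s.
At the end, for the whole second after the job is handed in: The guard is down (within 0.07 rad of its stop), both reset buttons have been held at least 4 mm down together by the fingers for about 2 s and are out again (within 1 mm), the emergency stop is out, and the control box stands level within 30 mm of where it was (all of step 1 and value of joint estop below 0.001 m and distance of control_box from where it was at the start of the episode below 0.03 m and angle between control_box's own z axis and vertical below 0.05 rad and linear speed of control_box below 0.02 m/s); the robot touches nothing.
It fails at once if one reset button is pressed down alone ((value of joint reset_a above 0.004 m and value of joint reset_b below 0.001 m) or (value of joint reset_b above 0.004 m and value of joint reset_a below 0.001 m)).
It fails at once if the emergency stop is pressed (value of joint estop above 0.002 m).
It fails at once if the control box is lifted, tipped or shoved more than 30 mm (height (world z) of control_box above 0.01 m or angle between control_box's own z axis and vertical above 0.12 rad or distance of control_box from where it was at the start of the episode above 0.03 m).
It fails at once if something else on the bench is moved more than 30 mm (distance of any of push_pad, offcut, tape, pencil, glue, filler from where it was at the start of the episode above 0.03 m).
It fails at once if something else on the bench is lifted or knocked over (height (world z) of any of push_pad, offcut, tape, pencil, glue, filler above 0.02 m or angle between any of push_pad, offcut, tape, pencil, glue, filler's own z axis and vertical above 0.4 rad).
It also fails if it takes over 58 s, if anything falls off the work surface, if the arm or the gripper's body presses on something with over 40 N, if the wrist force passes 120 N, or if a joint passes its speed limit or range.

### The arm

A 6-joint arm with a two-finger parallel gripper is mounted at the origin on the work surface. World frame = base frame: x ahead of the robot, y to its left, z up, the work surface at z = 0. Lengths are in mm, angles in degrees, forces in N, time in s.
With the tool pointing down it reaches from about 300 to 850 mm from the base axis. Payload 4.2 kg.
Tool frame: the origin (TCP) lies at the very end of the fingers, on their centre line; the grasp point (between the pads) lies env.pinch_z behind it (env.pinch_z is the distance from the TCP to the grasp point, in mm); z points along the fingers, y is the line along which they close (so a half turn about z gives the same grasp; the last joint's range is limited). The gripper opens to 91 mm and grips with 3 to 60 N. Pads are 32 mm wide; open, the fingers measure 118 mm over their backs; the gripper's body (76 mm by 178 mm) begins 60 mm behind the grasp point.
Start: joints at [-77.006, 18.312, 89.639, -0, 72.044, -1.146], TCP at [140.476, -557.593, 213.976] pointing down, gripper open.
Joint ranges: [-177.97, 177.97], [-48.28, 115.42], [12.27, 149.76], [-77.06, 257.06], [2.81, 150.46], [-146.56, 146.56]. Speed limits (degrees/s): [147.25, 147.25, 180, 180, 180, 180].

### API

Orientations are given as [roll, pitch, yaw] about the fixed x, y, z axes, in that order (R = Rz(yaw) Ry(pitch) Rx(roll)).
In Python, from workcell import state, vision, job_done, env gives the robot as it stands.
- The arm moves only by the tool servo_tool, never from a script. Its argument "rows" is a list of rows, each a list of 5 numbers: the shift along the tool's x, y, z scaled (see below), then the turn about the tool's z scaled (see below), then the opening, from 0 (shut) to 1 (fully open). A call has 1 to 20 rows; each row is the pose to reach, as a shift and turn from the pose commanded when the call began, along the tool's axes at that moment; what a row does not reach only later rows make up. The controller multiplies each number of a shift by 200 mm and each number of a turn by 90 degrees. A row lasts 1/12 s, in which the tool goes at most 41.7 mm and 7.16 degrees, less where a joint would pass 70% of its speed; a pose out of reach is approached as far as the arm can. A call with a number of a shift or a turn outside -1 to 1 is refused whole. A call with a gripper value outside its range is refused whole. The fingers move at their own pace and stop on an object; "force" is the grip in N (left out, the last holds). Time passes only in rows, so rows that repeat a pose let the fingers close. It gives the time, the measured TCP pose, the force, the opening and the grip force at its end, in the units of the state.
- state(): the state, without advancing time (a new reading comes with each control period).
- vision.grab_frame(name): name is "side" or "top" or "wrist"; returns the picture (384x512x3 uint8, red, green, blue); there is no depth.
- vision.camera_info(name): a dict with "vertical_fov" (degrees; the focal length in pixels is half the picture's height over the tangent of half this angle, whatever the lens; pixels are square), "cx", "cy" (the principal point, pixels), "T" (4x4, takes a point from camera to world coordinates). Camera axes: x right, y up, looking along -z (the intrinsics and any distortion apply to the point x, -y, -z); pixel columns grow to the right and rows downward; lengths in mm; the calibration is good to about 2 mm. A picture is of the moment at which its call begins: read the wrist's pose just before it. camera_info takes no time and is no camera call; for the wrist camera it gives the pose at the moment of the call.
- job_done(): hands the job in; it is judged then, once.
The state is a dict: "time_s": time; "qpos": joint angles; "qvel": joint speeds; "effort": joint torques, N m; "ee_pos": TCP position; "ee_rot": TCP orientation; "force": force on the tool from outside, world axes, zero at the start; "torque": the same for the moment, N m; "gripper_width": finger opening in mm; "gripper_force": force on a finger pad.
Only numpy, scipy, OpenCV 4.12 (cv2) and the standard library are available. Lean on these libraries where they do the work, as an engineer would, in place of code of your own. Each camera call takes 0.05 s, during which the arm holds its last target. There are 200 camera calls.

## Working session

There is one attempt and no reset: what is moved stays moved. The work goes in short steps, Python scripts to look and compute and a tool call to move; the robot and the scene stay as the last step left them, time stands still between calls to the robot, and variables do not carry over. Pictures are saved under pics/ and viewed, at most 10 in all, crops included, and the job is handed in when it is done.

Besides the shell and the picture viewer there is one more tool, called after "Call:" by a JSON object that holds its "method" and its "body", one argument or row to a line. servo_tool: Moves the arm, as the interface text tells. Its arguments: {"type":"object","properties":{"rows":{"type":"array"},"force":{"type":"number"}},"required":["rows"]}

```bash
mkdir -p pics; ls; cat > h.py <<'E'
import numpy as np, cv2
from workcell import state, vision, job_done, env
def info(n):
    c=vision.camera_info(n); f=192/np.tan(np.radians(c["vertical_fov"])/2); return c,f
def ray(n,u,v,c=None):
    if c is None: c=vision.camera_info(n)
    f=192/np.tan(np.radians(c["vertical_fov"])/2); T=np.array(c["T"])
    d=T[:3,:3]@np.array([(u-c["cx"])/f,-(v-c["cy"])/f,-1]); return T[:3,3],d/np.linalg.norm(d)
def onz(n,u,v,z,c=None):
    o,d=ray(n,u,v,c); return o+d*(z-o[2])/d[2]
def proj(n,p,c=None):
    if c is None: c=vision.camera_info(n)
    f=192/np.tan(np.radians(c["vertical_fov"])/2); T=np.array(c["T"])
    q=T[:3,:3].T@(np.array(p)-T[:3,3]); return c["cx"]+f*q[0]/-q[2], c["cy"]-f*q[1]/-q[2]
E
python3 - <<'E'
from h import *
for n in ("top","side"):
    cv2.imwrite(f"pics/{n}0.png",cv2.resize(vision.grab_frame(n)[:,:,::-1],(800,600),interpolation=cv2.INTER_CUBIC))
    print(n,vision.camera_info(n))
print(vision.camera_info("wrist").keys(),state(),env.pinch_z)
E
```

```text
pics
top {'vertical_fov': 55.4502223625244, 'cx': 258.78788387342587, 'cy': 193.66806846744376, 'T': array([[ 8.82338373e-03,  9.87299209e-01, -1.58626670e-01,
         4.03667719e+02],
       [-9.99707299e-01,  5.13579088e-03, -2.36419187e-02,
        -2.69799275e+01],
       [-2.25269742e-02,  1.58788842e-01,  9.87055540e-01,
         9.66057163e+02],
       [ 0.00000000e+00,  0.00000000e+00,  0.00000000e+00,
         1.00000000e+00]])}
side {'vertical_fov': 46.21243494534677, 'cx': 250.77703583448596, 'cy': 190.37872445186974, 'T': array([[-8.25417597e-01,  3.64264196e-01, -4.31274142e-01,
         1.09448236e+01],
       [-5.64520333e-01, -5.30432136e-01,  6.32422756e-01,
         7.78536074e+02],
       [ 1.60730246e-03,  7.65475894e-01,  6.43462565e-01,
         8.85106746e+02],
       [ 0.00000000e+00,  0.00000000e+00,  0.00000000e+00,
         1.00000000e+00]])}
dict_keys(['vertical_fov', 'cx', 'cy', 'T']) {'time_s': 0.1, 'qpos': array([-7.70064528e+01,  1.83458637e+01,  8.96979513e+01, -2.67316514e-03,
        7.20435824e+01, -1.14460122e+00]), 'qvel': array([-0.07593882, -0.14780171, -0.31953238, -0.07567453, -0.01722839,
        0.02044342]), 'effort': array([ 6.80809553e-04, -4.13334310e+01, -2.32510096e+01,  7.28714559e-02,
        4.22377023e-02, -5.28807846e-05]), 'ee_pos': array([ 140.34995289, -557.15402635,  213.23547427]), 'ee_rot': array([-1.79912569e+02,  7.95366713e-04,  1.41389751e+01]), 'force': array([ 0.31162323, -0.19684177, -0.65437251]), 'torque': array([-6.99515897e-05,  1.92338150e-03,  6.83243663e-03]), 'gripper_force': 0.0, 'gripper_width': 90.99724364672443} 18.8
```

View pics/top0.png

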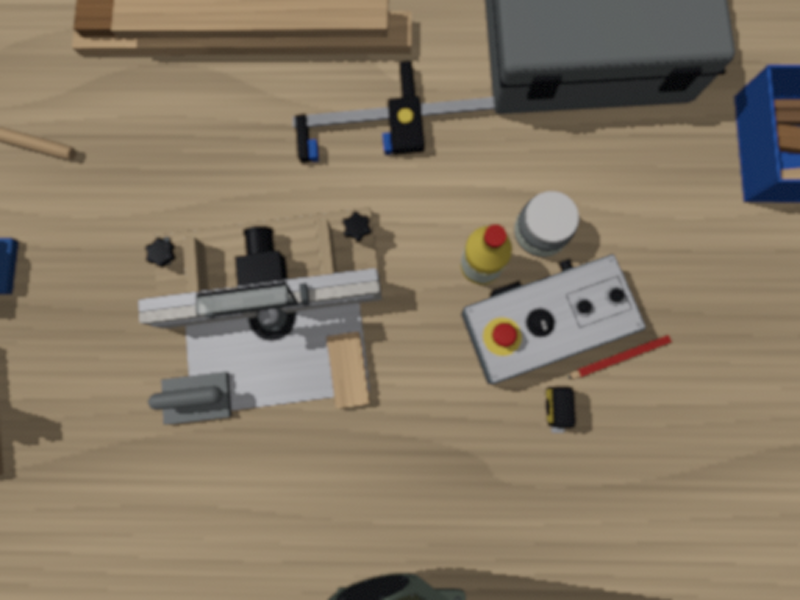

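View pics/side0.png

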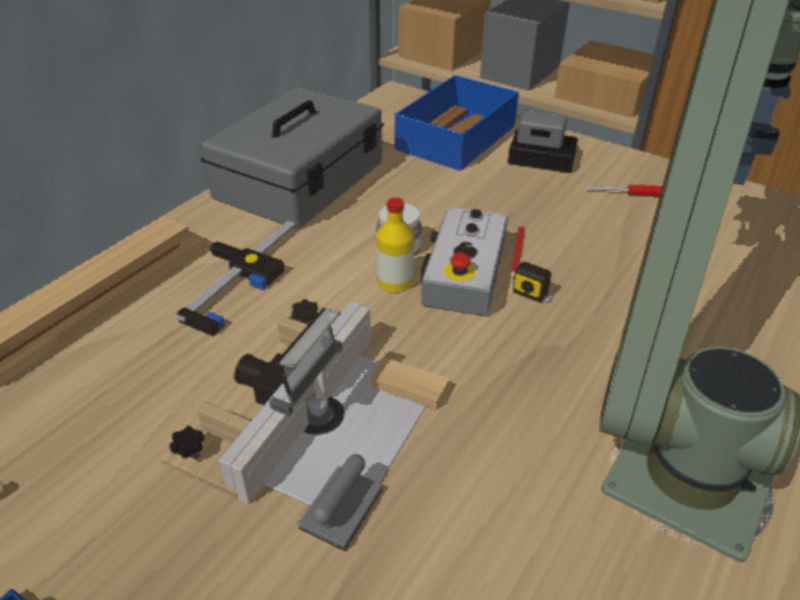

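The top view shows the fence at about (260,295) with its guard raised, and the push pad at (195,397) and offcut at (348,370). The control box is at (553,320), with the reset buttons at (585,307) and (617,295), the dial at (540,322) and the e-stop at (504,335). I'll enlarge the fence and box to get pixels.

```bash
python3 - <<'E'
from h import *
t=vision.grab_frame("top"); s=vision.grab_frame("side")
np.savez("f.npz",t=t,s=s)
a=cv2.resize(t[160:220,85:250],None,fx=4.8,fy=4.8,interpolation=cv2.INTER_CUBIC)
b=cv2.resize(s[185:325,140:300],None,fx=2.1,fy=2.1,interpolation=cv2.INTER_CUBIC)
c=cv2.resize(t[160:250,290:420],None,fx=3.3,fy=3.3,interpolation=cv2.INTER_CUBIC)
o=np.zeros((600,800,3),np.uint8); o[:a.shape[0],:a.shape[1]]=a
o[290:290+b.shape[0],:b.shape[1]]=b; o[290:290+c.shape[0],345:345+c.shape[1]]=c
cv2.imwrite("pics/c1.png",o[:,:,::-1])
# button circles: dark blobs on top
g=t.max(2); m=((g<70)).astype(np.uint8)
n,l,st,ce=cv2.connectedComponentsWithStats(m)
for i in range(1,n):
    x,y=ce[i]
    if 290<x<420 and 160<y<250 and st[i,4]>12: print("dark",st[i],ce[i],onz("top",x,y,84))
hsv=cv2.cvtColor(t,cv2.COLOR_RGB2HSV); red=(((hsv[...,0]<8)|(hsv[...,0]>172))&(hsv[...,1]>150)&(hsv[...,2]>60)).astype(np.uint8)
n,l,st,ce=cv2.connectedComponentsWithStats(red)
for i in range(1,n):
    if st[i,4]>20: print("red",st[i],ce[i],onz("top",*ce[i],104))
E
```

```text
dark [358 166   8   7  46] [361.7826087  168.80434783] [ 608.61689459 -258.45364547   84.        ]
dark [314 180  20  10  81] [323.24691358 184.02469136] [ 570.13789238 -163.39282869   84.        ]
dark [390 185  10   8  65] [394.46153846 188.6       ] [ 559.61483051 -335.64454      84.        ]
dark [370 192   9   8  59] [373.86440678 195.94915254] [ 541.26768809 -285.17943609   84.        ]
dark [337 198  18  17 212] [345.25943396 205.96698113] [ 516.36457984 -215.43029353   84.        ]
red [310 144  14  14 149] [316.55704698 150.69127517] [ 648.61613543 -145.6906566   104.        ]
red [316 207  14  14 156] [322.6025641  213.91666667] [ 494.58579713 -157.41446421  104.        ]
red [371 215  58  26 298] [398.93959732 227.34563758] [ 464.24361227 -334.45560681  104.        ]
```

View pics/c1.png

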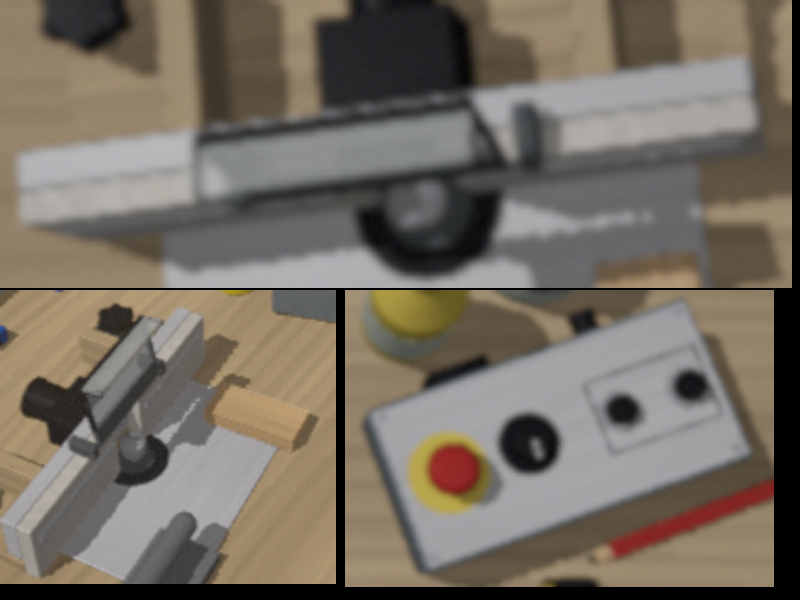

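```bash
python3 - <<'E'
from h import *
cr=lambda x,y:(85+x/4.8,160+y/4.8)
sd=lambda x,y:(140+x/2.1,185+(y-290)/2.1)
L=onz("top",*cr(20,188),85); R=onz("top",*cr(757,100),85)
print("fence front top",L,R,np.linalg.norm(L-R),"mid",(L+R)/2)
Lb=onz("top",*cr(20,155),85); Rb=onz("top",*cr(748,60),85); print("back",Lb,Rb)
S1=onz("side",*sd(25,540),85); S2=onz("side",*sd(203,318),85); print("side front top",S1,S2)
print("bit tip top",onz("top",*cr(430,195),40),"side",onz("side",*sd(137,437),40))
def tri(a,b):
    o1,d1=ray("top",*a);o2,d2=ray("side",*b);A=np.c_[d1,-d2];s=np.linalg.lstsq(A,o2-o1,rcond=None)[0]
    p,q=o1+d1*s[0],o2+d2*s[1];return (p+q)/2,np.linalg.norm(p-q)
print("guard top +y", tri(cr(197,130),sd(86,387)),"top -y",tri(cr(470,98),sd(158,320)))
E
```

```text
fence front top [529.36590929 411.97201579  85.        ] [577.02897755  33.96696846  85.        ] 380.9981415716043 mid [553.19744342 222.96949212  85.        ]
back [546.52362067 413.40324012  85.        ] [597.96666494  38.93422321  85.        ]
side front top [508.51375468 420.7085574   85.        ] [559.79954097  41.38503826  85.        ]
bit tip top [533.2283151  211.82341245  40.        ] side [529.63372684 218.76784792  40.        ]
guard top +y (array([540.19798746, 284.44624091, 174.43274748]), np.float64(8.808972630560021)) top -y (array([550.82052808, 156.08774546, 172.74633154]), np.float64(20.270727993530556))
```

The fence face is at about x=535, yaw about 7.4°, and the hinge is near (531, 221, 93). From the box corners, a = (541,-285) and b = (560,-336), which are 53.7 mm apart as given, and the box yaw is 20°. I'm moving now, fingers shut, to behind the guard.

Call:
{"method": "servo_tool", "body": {
  "rows": [
    [0.8,-0.8,-0.3,0.076,0],
    [0.8,-0.8,-0.3,0.076,0],
    [0.8,-0.8,-0.3,0.076,0],
    [0.8,-0.8,-0.3,0.076,0],
    [0.8,-0.8,-0.3,0.076,0],
    [0.8,-0.8,-0.3,0.076,0],
    [0.8,-0.8,-0.3,0.076,0]
  ],
  "force": 5
}}

```text
time_s: 0.78
ee_pos: [258.5, -360.1, 275.7]
ee_rot: [179.9, -0.2, 7.5]
force: [1.0, 0.1, 0.1]
gripper_width: 47.3
gripper_force: 0.0
```

Call:
{"method": "servo_tool", "body": {
  "rows": [
    [0.6,-1,0,0,0],
    [0.6,-1,0,0,0],
    [0.6,-1,0,0,0],
    [0.6,-1,0,0,0],
    [0.6,-1,0,0,0],
    [0.6,-1,0,0,0],
    [0.6,-1,0,0,0]
  ]
}}

```text
time_s: 1.37
ee_pos: [351.3, -146.7, 273.8]
ee_rot: [-179.9, -0.0, 7.6]
force: [0.3, -0.9, -0.1]
gripper_width: 1.6
gripper_force: 0.0
```

Call:
{"method": "servo_tool", "body": {
  "rows": [
    [0.6,-1,0,0,0],
    [0.6,-1,0,0,0],
    [0.6,-1,0,0,0],
    [0.6,-1,0,0,0],
    [0.6,-1,0,0,0],
    [0.6,-1,0,0,0],
    [0.6,-1,0,0,0]
  ]
}}

```text
time_s: 1.95
ee_pos: [445.9, 66.5, 273.2]
ee_rot: [-179.9, -0.0, 7.5]
force: [0.5, -1.0, -0.0]
gripper_width: 0.5
gripper_force: 0.0
```

Call:
{"method": "servo_tool", "body": {
  "rows": [
    [0.88,-0.7,0,0,0],
    [0.88,-0.7,0,0,0],
    [0.88,-0.7,0,0,0],
    [0.88,-0.7,0,0,0],
    [0.88,-0.7,0,0,0],
    [0.88,-0.7,0,0,0],
    [0.88,-0.7,0,0,0],
    [0.88,-0.7,0,0,0]
  ]
}}

```text
time_s: 2.62
ee_pos: [601.0, 223.5, 272.5]
ee_rot: [179.9, 0.1, 7.3]
force: [-0.2, -0.2, -0.3]
gripper_width: 0.4
gripper_force: 0.0
```

```bash
python3 - <<'E'
from h import *
print(state()["ee_pos"])
w=vision.grab_frame("wrist"); s=vision.grab_frame("side")
o=np.hstack([cv2.resize(w,(400,300)),cv2.resize(s[130:322,100:356],(400,300),interpolation=cv2.INTER_CUBIC)])
cv2.imwrite("pics/w1.png",o[:,:,::-1])
E
```

```text
[600.99210488 223.50585144 272.51310844]
```

View pics/w1.png

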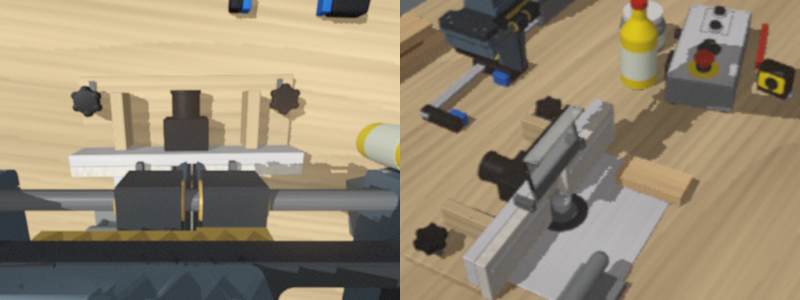

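The wrist view shows the hinge lugs at about (140,165) and (235,165), centred on the fingers. The side view shows the gripper high behind the upright guard. I'll check the hinge position from the lugs.

```bash
python3 - <<'E'
from h import *
for u,v in ((140,166),(235,166),(72,154),(302,150),(72,176),(302,166)): print(onz("wrist",u*1.28,v*1.28,93))
print(np.array(vision.camera_info("wrist")["T"])[:3,3], proj("wrist",[531,221,93]))
E
```

```text
[547.49111334 300.50547235  93.        ]
[566.56305203 149.49294178  93.        ]
[553.85118463 408.49150885  93.        ]
[605.82629513  49.20658712  93.        ]
[516.79018096 408.42664142  93.        ]
[580.03139905  42.84992043  93.        ]
[667.60614521 233.29110033 444.51026926] (np.float64(240.65203312993935), np.float64(232.23530420460287))
```

Call:
{"method": "servo_tool", "body": {
  "rows": [
    [0.09,0,0,0,0],
    [0.09,0,0.2,0,0],
    [0.09,0,0.4,0,0],
    [0.09,0,0.6,0,0],
    [0.09,0,0.72,0,0],
    [0.09,0,0.72,0,0],
    [0.09,0,0.72,0,0]
  ]
}}

```text
time_s: 3.3
ee_pos: [617.6, 225.9, 130.0]
ee_rot: [180.0, 0.1, 7.2]
force: [-0.6, 0.3, 1.7]
gripper_width: 0.6
gripper_force: 0.0
```

Call:
{"method": "servo_tool", "body": {
  "rows": [
    [-0.05,0,0,0,0],
    [-0.1,0,0,0,0],
    [-0.15,0,0,0,0],
    [-0.2,0,0,0,0],
    [-0.2,0,0,0,0]
  ]
}}

```text
time_s: 3.72
ee_pos: [577.5, 222.1, 132.0]
ee_rot: [-180.0, -0.1, 7.3]
force: [-0.3, -0.7, 0.1]
gripper_width: 0.5
gripper_force: 0.0
```

Call:
{"method": "servo_tool", "body": {
  "rows": [
    [-0.04,0,0,0,0],
    [-0.08,0,0,0,0],
    [-0.12,0,0,0,0],
    [-0.16,0,0,0,0],
    [-0.16,0,0,0,0]
  ]
}}

```text
time_s: 4.13
ee_pos: [545.2, 218.0, 129.9]
ee_rot: [180.0, 0.1, 7.3]
force: [-0.9, -0.4, 0.0]
gripper_width: 0.6
gripper_force: 0.0
```

Call:
{"method": "servo_tool", "body": {
  "rows": [
    [-0.04,0,0,0,0],
    [-0.08,0,0,0,0],
    [-0.12,0,0,0,0],
    [-0.15,0,0,0,0],
    [-0.15,0,0,0,0]
  ]
}}

```text
time_s: 4.55
ee_pos: [514.9, 214.0, 129.7]
ee_rot: [180.0, 0.2, 7.3]
force: [-0.5, 0.2, 0.3]
gripper_width: 0.5
gripper_force: 0.0
```

```bash
python3 - <<'E'
from h import *
print(state()["ee_pos"],state()["force"])
w=vision.grab_frame("top"); s=vision.grab_frame("side")
o=np.hstack([cv2.resize(w[130:280,75:275],(400,300),interpolation=cv2.INTER_CUBIC),cv2.resize(s[170:320,130:330],(400,300),interpolation=cv2.INTER_CUBIC)])
cv2.imwrite("pics/w2.png",o[:,:,::-1])
E
```

```text
[514.92654751 214.03044203 129.72716142] [-0.4822844   0.19379623  0.3191709 ]
```

View pics/w2.png

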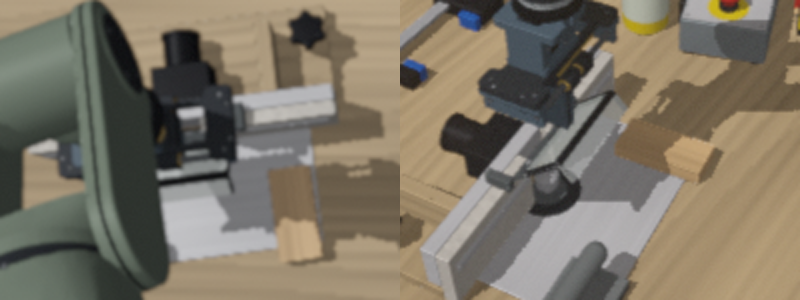

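The guard has tipped forward over the bit: its edge is at (195,180) in the top crop and (585,130) in the side crop. I'll carry on forward, then push down.

Call:
{"method": "servo_tool", "body": {
  "rows": [
    [-0.05,0,0,0,0],
    [-0.1,0,0,0,0],
    [-0.14,0,0.02,0,0],
    [-0.14,0,0.06,0,0],
    [-0.14,0,0.09,0,0],
    [-0.14,0,0.12,0,0],
    [-0.14,0,0.12,0,0]
  ]
}}

```text
time_s: 5.23
ee_pos: [488.5, 210.5, 104.1]
ee_rot: [179.9, 0.2, 7.3]
force: [0.2, 1.1, -0.8]
gripper_width: 0.4
gripper_force: 0.0
```

Call:
{"method": "servo_tool", "body": {
  "rows": [
    [0,0,0.02,0,0],
    [0,0,0.04,0,0],
    [0,0,0.05,0,0],
    [0,0,0.05,0,0]
  ]
}}

```text
time_s: 5.57
ee_pos: [489.8, 210.9, 95.9]
ee_rot: [180.0, -0.0, 7.3]
force: [1.0, 0.5, -0.5]
gripper_width: 0.3
gripper_force: 0.0
```

Call:
{"method": "servo_tool", "body": {
  "rows": [
    [0,0,0.01,0,0],
    [0,0,0.02,0,0],
    [0,0,0.02,0,0]
  ]
}}

```text
time_s: 5.82
ee_pos: [489.9, 211.0, 95.6]
ee_rot: [-180.0, -0.1, 7.3]
force: [-5.8, -2.6, 24.0]
gripper_width: 0.3
gripper_force: 12.3
```

Call:
{"method": "servo_tool", "body": {
  "rows": [
    [0,0,0.01,0,0],
    [0,0,0.015,0,0],
    [0,0,0.015,0,0]
  ]
}}

```text
time_s: 6.07
ee_pos: [490.0, 211.0, 95.4]
ee_rot: [-180.0, -0.2, 7.3]
force: [-11.5, -4.1, 42.6]
gripper_width: 0.2
gripper_force: 21.0
```

The guard is on its stop: 24–43 N of reaction at z≈95.5. I'll lift off and travel towards the control box.

Call:
{"method": "servo_tool", "body": {
  "rows": [
    [0,0,-0.1,0,0],
    [0,0,-0.3,0,0],
    [0,0,-0.5,0,0],
    [0,0,-0.7,0,0],
    [0,0,-0.9,0,0],
    [0,0,-0.9,0,0]
  ]
}}

```text
time_s: 6.57
ee_pos: [493.3, 212.5, 277.5]
ee_rot: [-179.8, -0.9, 7.3]
force: [1.4, -0.5, 1.4]
gripper_width: 0.6
gripper_force: 0.0
```

Call:
{"method": "servo_tool", "body": {
  "rows": [
    [-0.15,1,0,0,0.48],
    [-0.15,1,0,0,0.48],
    [-0.15,1,0,0,0.48],
    [-0.15,1,0,0,0.48],
    [-0.15,1,0,0,0.48],
    [-0.15,1,0,0,0.48]
  ]
}}

```text
time_s: 7.07
ee_pos: [484.8, 3.3, 268.7]
ee_rot: [179.8, 0.0, 6.9]
force: [-0.1, -0.1, -0.7]
gripper_width: 38.0
gripper_force: 0.0
```

Call:
{"method": "servo_tool", "body": {
  "rows": [
    [-0.2,1,0,-0.141,0.48],
    [-0.2,1,0,-0.141,0.48],
    [-0.2,1,0,-0.141,0.48],
    [-0.2,1,0,-0.141,0.48],
    [-0.2,1,0,-0.141,0.48],
    [-0.2,1,0,-0.141,0.48]
  ]
}}

```text
time_s: 7.57
ee_pos: [470.6, -200.2, 268.3]
ee_rot: [179.8, 0.1, 19.7]
force: [0.6, -0.0, 0.4]
gripper_width: 43.8
gripper_force: 0.0
```

Call:
{"method": "servo_tool", "body": {
  "rows": [
    [-0.27,0.65,0,0,0.48],
    [-0.27,0.65,0,0,0.48],
    [-0.27,0.65,0,0,0.48],
    [-0.27,0.65,0,0,0.48],
    [-0.27,0.65,0,0,0.48],
    [-0.27,0.65,0,0,0.48],
    [-0.27,0.65,0,0,0.48]
  ]
}}

```text
time_s: 8.15
ee_pos: [464.9, -333.8, 268.7]
ee_rot: [-179.9, -0.0, 20.0]
force: [-0.0, 0.2, 0.4]
gripper_width: 43.6
gripper_force: 0.0
```

```bash
python3 - <<'E'
from h import *
s0=state(); print(s0["ee_pos"],s0["ee_rot"],s0["gripper_width"])
c=vision.camera_info("wrist"); w=vision.grab_frame("wrist"); t=vision.grab_frame("top"); s=vision.grab_frame("side")
for n,p in (("a",[541.3,-285.2,84]),("b",[559.6,-335.6,84])): print(n,proj("wrist",p,c))
m=(w.max(2)<80).astype(np.uint8)
n,l,st,ce=cv2.connectedComponentsWithStats(m)
for i in range(1,n):
    if 60<st[i,4]<4000 and st[i,2]<70: print(st[i],ce[i],onz("wrist",*ce[i],84,c)[:2])
o=np.zeros((384+0,800,3),np.uint8); o[:,:512]=w
o[:216,512:]=cv2.resize(s[170:320,130:330],(288,216))
cv2.imwrite("pics/w3.png",o[:,:,::-1])
E
```

```text
[ 464.86326522 -333.81430779  268.68336626] [-1.79923932e+02 -1.28756634e-02  2.00410943e+01] 43.59553182006318
a (np.float64(229.37862803793118), np.float64(103.81309595565112))
b (np.float64(275.672662396146), np.float64(103.90120351777983))
[209   0  53  13 444] [236.5         4.9527027] [ 639.97142154 -258.70288373]
[233  32  16  12 182] [240.34615385  37.62637363] [ 611.30284587 -273.44470932]
[129  36  45   8 289] [150.16262976  40.12802768] [ 574.81129162 -180.80320619]
[ 152   83   37   38 1025] [170.10829268 101.41268293] [ 520.30051795 -219.94569559]
[221  92  18  20 265] [229.79245283 101.7245283 ] [ 543.646168  -284.8841089]
[267  92  19  20 275] [275.95272727 101.69818182] [ 561.98100831 -335.01044012]
[497 163  15  64 480] [506.44375    201.01041667] [ 550.34705187 -649.7651525 ]
[282 209  42  35 491] [292.11201629 230.75763747] [ 421.53992709 -412.65762436]
[465 238  36   6 102] [481.87254902 241.57843137] [ 492.20090019 -649.44250917]
[163 349  18  13  64] [171.078125 355.46875 ] [ 184.76354348 -321.21821183]
[233 351  16  15  80] [241.025  359.2375] [ 213.29660394 -418.10758989]
[249 350  22  14  76] [258.35526316 356.98684211] [ 225.5420628  -440.27552686]
[238 362  33  22 218] [253.87614679 373.67431193] [ 195.96196766 -444.41975809]
[267 363  15  21  71] [273.04225352 373.97183099] [ 205.12981403 -471.01479866]
```

View pics/w3.png

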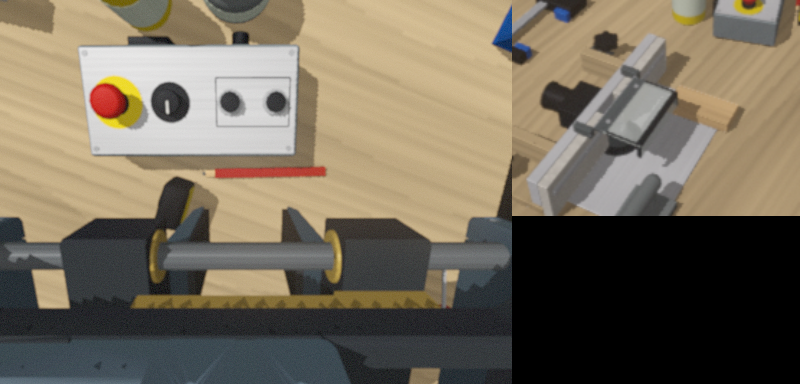

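The wrist view shows the buttons at (230,102) and (276,102), which places a at (543.6,-284.9) and b at (562,-335). That is within 2.5 mm of the top view. The guard is flat in the side crop. I'll move above the buttons and descend to 25 mm over the caps.

Call:
{"method": "servo_tool", "body": {
  "rows": [
    [0.2,0.037,0,0,0.445],
    [0.4,0.037,0,0,0.445],
    [0.448,0.037,0,0,0.445],
    [0.448,0.037,0.2,0,0.445],
    [0.448,0.037,0.4,0,0.445],
    [0.448,0.037,0.6,0,0.445],
    [0.448,0.037,0.75,0,0.445],
    [0.448,0.037,0.8,0,0.445],
    [0.448,0.037,0.8,0,0.445],
    [0.448,0.037,0.8,0,0.445]
  ]
}}

```text
time_s: 9.13
ee_pos: [552.1, -311.7, 110.3]
ee_rot: [179.9, -0.1, 20.0]
force: [0.2, -1.0, 1.7]
gripper_width: 40.9
gripper_force: 0.0
```

```bash
python3 - <<'E'
from h import *
s0=state(); p=s0["ee_pos"]; print(p,s0["ee_rot"],s0["gripper_width"],s0["force"])
y=np.radians(s0["ee_rot"][2]); d=np.array([551.6,-310.2])-p[:2]
print("tool dx,dy",d@[np.cos(y),np.sin(y)],d@[np.sin(y),-np.cos(y)])
E
```

```text
[ 552.13183002 -311.70844121  110.25569801] [ 1.79917068e+02 -6.52190677e-02  2.00271491e+01] 40.86862503669292 [ 0.17139928 -0.98767812  1.72585432]
tool dx,dy 0.016918381872764333 -1.5993598177261357
```

Call:
{"method": "servo_tool", "body": {
  "rows": [
    [0,-0.008,0.04,0,0.445],
    [0,-0.008,0.08,0,0.445],
    [0,-0.008,0.11,0,0.445],
    [0,-0.008,0.11,0,0.445],
    [0,-0.008,0.12,0,0.445],
    [0,-0.008,0.13,0,0.445],
    [0,-0.008,0.14,0,0.445],
    [0,-0.008,0.15,0,0.445],
    [0,-0.008,0.16,0,0.445],
    [0,-0.008,0.165,0,0.445],
    [0,-0.008,0.165,0,0.445]
  ]
}}

```text
time_s: 10.05
ee_pos: [551.0, -310.4, 78.3]
ee_rot: [179.9, -0.1, 20.0]
force: [-2.2, 2.2, 11.7]
gripper_width: 40.8
gripper_force: 5.7
```

Both buttons are down: z is 78.3 and the force is 11.7 N, against about 2×5 N expected. I'll press slightly more and hold.

Call:
{"method": "servo_tool", "body": {
  "rows": [
    [0,0,0.006,0,0.445],
    [0,0,0.006,0,0.445],
    [0,0,0.006,0,0.445],
    [0,0,0.006,0,0.445],
    [0,0,0.006,0,0.445],
    [0,0,0.006,0,0.445],
    [0,0,0.006,0,0.445],
    [0,0,0.006,0,0.445],
    [0,0,0.006,0,0.445],
    [0,0,0.006,0,0.445],
    [0,0,0.006,0,0.445],
    [0,0,0.006,0,0.445],
    [0,0,0.006,0,0.445],
    [0,0,0.006,0,0.445],
    [0,0,0.006,0,0.445],
    [0,0,0.006,0,0.445]
  ]
}}

```text
time_s: 11.38
ee_pos: [551.0, -310.4, 78.2]
ee_rot: [179.9, -0.1, 20.0]
force: [-4.1, 3.1, 17.0]
gripper_width: 40.7
gripper_force: 8.3
```

Call:
{"method": "servo_tool", "body": {
  "rows": [
    [0,0,0,0,0.445],
    [0,0,0,0,0.445],
    [0,0,0,0,0.445],
    [0,0,0,0,0.445],
    [0,0,0,0,0.445],
    [0,0,0,0,0.445],
    [0,0,0,0,0.445],
    [0,0,0,0,0.445],
    [0,0,0,0,0.445],
    [0,0,0,0,0.445],
    [0,0,0,0,0.445],
    [0,0,0,0,0.445],
    [0,0,0,0,0.445],
    [0,0,0,0,0.445],
    [0,0,0,0,0.445],
    [0,0,0,0,0.445]
  ]
}}

```text
time_s: 12.72
ee_pos: [551.0, -310.4, 78.2]
ee_rot: [179.9, -0.1, 20.0]
force: [-5.0, 2.5, 16.9]
gripper_width: 40.5
gripper_force: 8.3
```

Call:
{"method": "servo_tool", "body": {
  "rows": [
    [0,0,-0.06,0,0.445],
    [0,0,-0.15,0,0.445],
    [0,0,-0.3,0,0.445],
    [0,0,-0.5,0,0.445],
    [0,0,-0.7,0,0.445],
    [0,0,-0.9,0,0.445],
    [-0.3,0,-0.9,0,0.445],
    [-0.5,0,-0.9,0,0.445],
    [-0.5,0,-0.9,0,0.445],
    [-0.5,0,-0.9,0,0.445]
  ]
}}

```text
time_s: 13.55
ee_pos: [453.6, -345.4, 255.3]
ee_rot: [180.0, 0.1, 19.8]
force: [0.6, -0.1, -0.3]
gripper_width: 40.9
gripper_force: 0.0
```

```bash
python3 - <<'E'
from h import *
s0=state(); print(s0["ee_pos"],s0["force"])
w=vision.grab_frame("wrist"); s=vision.grab_frame("side")
o=np.zeros((384,800,3),np.uint8); o[:,:512]=w
o[:216,512:]=cv2.resize(s[170:320,130:330],(288,216))
cv2.imwrite("pics/w4.png",o[:,:,::-1])
m=(w.max(2)<80).astype(np.uint8); c=vision.camera_info("wrist")
n,l,st,ce=cv2.connectedComponentsWithStats(m)
for i in range(1,n):
    if 100<st[i,4]<1500 and ce[i][1]<150: print(st[i],onz("wrist",*ce[i],84,c)[:2])
E
```

```text
[ 453.61469676 -345.37616855  255.34252728] [ 0.60154981 -0.10899201 -0.31266108]
[225  14  17  12 193] [ 613.96552418 -273.26526138]
[116  19  47   8 331] [ 577.42925552 -180.8993388 ]
[ 140   68   39   41 1155] [ 523.28911102 -219.56172052]
[213  77  19  21 314] [ 547.05619148 -283.97435018]
[261  77  20  21 314] [ 565.48050399 -333.70168385]
```

View pics/w4.png

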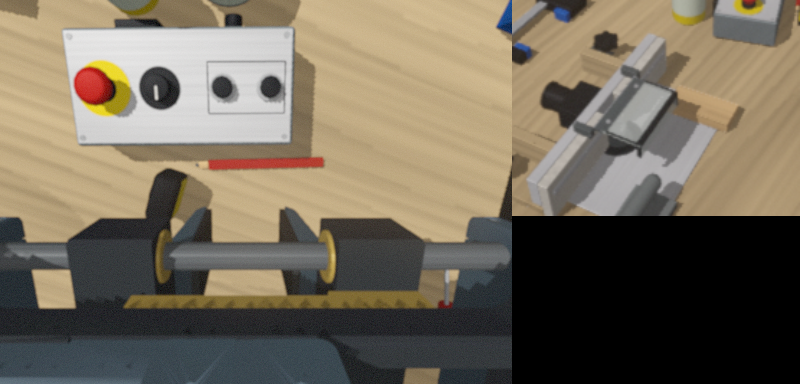

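The view shows both buttons (222,87 and 270,87) out again and the box in place. The guard is flat and the arm is clear.

```bash
python3 -c "
from h import *
print(job_done())"
```

```text
the job is handed in; nothing more can be done
None
```

I pushed the guard down onto its stop, held both reset buttons fully down together for about 2.7 s, then released them and moved the arm clear. The job is handed in at about 14 s of the 58 s allowed, but it returned no verdict, so I can't confirm a pass.

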